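# Tip the long battery pack out of its flush pocket

## Task

On the radio repair bench, three parts lie flush in the pockets of a grey tip-out block. Press down the notch-side end of the long battery pack so that it tips up in its pocket, then grip the raised end, lift the pack out and lay it flat, contacts up, in the open bay of the battery analyser. Leave the short battery pack lying in its pocket.

Things in the scene. Friction and masses are not known exactly. Their poses are not given: they have to be found in the camera images.
- long_pack_center (a point): Centre of the long battery pack, a loose slab of smooth, slippery black plastic, 80 (x) x 44 (y) x 18 mm (z), 90 g, brass contacts on top at its +x end. It starts flush in one pocket, axes parallel to the block's. Pressed 10 mm from its +x end (under 5 N, tool 6 to 8 mm below the block's top is enough), it goes over and stays tipped at about 35 degrees, -x end 20 mm above the block.
- short_pack_center (a point): Centre of the short battery pack, a bystander: same look, 44 x 44 x 18 mm, lying flush in another pocket. The third pocket holds a round black loudspeaker, 42 mm across and 18 mm high.
- block: Fixed grey tip-out block, 114 (x) x 216 (y) x 52 mm high; origin: centre of its underside. Three pockets at y = -66, 0, +66 mm, each 48 mm wide, x = -41.5 to +45; part centres at x = 0. Floor level at height 34 up to a ridge at x = +2, then sloping down 35 degrees. The end wall on the +x side (away from the robot) is only 38 mm high: the notch. Walls between pockets 18 mm thick.
- bay (a point): Centre of the floor of the open bay in the battery analyser, a low fixed grey box 150 (x) x 130 (y) mm. Bay 134 (x) x 114 mm (y) inside; its floor is 20 mm above the table and its rim 12 mm above that floor; axes along its sides.

How it is judged (in metres and radians):
On the way:
1. the long pack is tipped up by more than 23 degrees while it is still in its pocket (angle between long_pack_center's own z axis and vertical above 0.4 rad and z of long_pack_center in the frame of block below 0.055 m and horizontal distance between long_pack_center and block below 0.09 m), for 0.2 s.
At the end, for the whole second after the job is handed in: The long pack lies at the bottom of the analyser's bay, contacts up, within 10 degrees of flat, its centre within 50 mm of the bay's centre (anywhere inside the rim); the short pack lies flat within 25 mm of where it was (angle between each of long_pack_center, short_pack_center's own z axis and vertical below 0.17 rad and z of long_pack_center in the frame of bay between 0.004 and 0.014 m and horizontal distance between long_pack_center and bay below 0.05 m and distance of short_pack_center from where it was at the start of the episode below 0.025 m); the robot touches nothing.
It fails at once if the short pack is taken out of its pocket (distance of short_pack_center from where it was at the start of the episode above 0.05 m).
It also fails if it takes over 48 s, if anything falls off the work surface, if the arm or the gripper's body presses on something with over 40 N, if the wrist force passes 120 N, or if a joint passes its speed limit or range.

## Robot

A 6-joint arm with a two-finger parallel gripper is mounted at the origin on the work surface. World frame = base frame: x ahead of the robot, y to its left, z up, the work surface at z = 0. Lengths are in mm, angles in rad, forces in N, time in s.
With the tool pointing down it reaches from about 275 to 750 mm from the base axis. Payload 10.2 kg.
Tool frame: the origin (TCP) lies at the very end of the fingers, on their centre line; the grasp point (between the pads) lies 19 mm behind it; z points along the fingers, y is the line along which they close (so a half turn about z gives the same grasp; the last joint's range is limited). The gripper opens to 85 mm and grips with 20 to 120 N. Pads are 22 mm wide; open, the fingers measure 114 mm over their backs; the gripper's body (76 mm by 85 mm) begins 54 mm behind the grasp point. The pads swing forward as they close: fully open they stand 13 mm farther back than shut.
Start: joints at [1.033, 0.313, 1.498, -0, 1.331, -0.223], TCP at [162.567, 499.203, 231.294] pointing down, gripper open.
Joint ranges: [-2.94, 2.94], [-0.97, 2.17], [0.19, 2.56], [-1.23, 4.37], [0.02, 3.11], [-2.88, 2.88]. Speed limits (rad/s): [2.39, 2.39, 3.01, 3.14, 3.14, 3.14].

## Interface

Orientations are given as a unit quaternion [w, x, y, z].
In Python, from rig import ctrl gives the robot as it stands.
- The arm moves only by the tool step_arm, never from a script. Its argument "increments" is a list of rows, each a list of 3 entries, a list of its own where there are three numbers: the shift along the tool's x, y, z in cm, then the turn, a rotation vector about the tool's x, y, z in degrees, then the opening in per cent of the stroke, from 0 (shut) to 100 (fully open). A call has 1 to 8 rows; each row is the pose to reach, as a shift and turn from the pose commanded when the call began, along the tool's axes at that moment; what a row does not reach only later rows make up. A row lasts 1/8 s, in which the tool goes at most 62.5 mm and 10.7 degrees, less where a joint would pass 70% of its speed; a pose out of reach is approached as far as the arm can. A call with a gripper value outside its range is refused whole. The fingers move at their own pace and stop on an object; "squeeze" is the grip in N (left out, the last holds). Time passes only in rows, so rows that repeat a pose let the fingers close. It gives the time, the measured TCP pose, the force, the opening and the grip force at its end, in the units of the state.
- ctrl.sense(): the state, without advancing time (a new reading comes with each control period).
- ctrl.capture(name): name is "scene" or "top"; returns a dict with "img" (480x640x3 uint8, red, green, blue), "fx", "fy", "cx", "cy" (pixels), "extrinsics" (4x4, takes a point from camera to world coordinates). Camera axes: x right, y down, z forward; pixel columns grow to the right and rows downward; lengths in mm; the calibration is good to about 2 mm. A picture is of the moment at which its call begins. There is no depth.
- ctrl.finish_job(): hands the job in; it is judged then, once.
The state is a dict: "time_s": time; "joints": joint angles; "dq": joint speeds; "tau": joint torques, N m; "eef_pos": TCP position; "ee_rot": TCP orientation; "force": force on the tool from outside, world axes, zero at the start; "wrist_torque": the same for the moment, N m; "grip_width": opening from 0.0 (shut) to 1.0 (fully open); "grip_force": force on a finger pad.
Only numpy, scipy, OpenCV 4.12 (cv2) and the standard library are available. Lean on these libraries where they do the work, as an engineer would, in place of code of your own. Each camera call takes 0.05 s, during which the arm holds its last target. There are 200 camera calls.

## Working session

There is one attempt and no reset: what is moved stays moved. The work goes in short steps, Python scripts to look and compute and a tool call to move; the robot and the scene stay as the last step left them, time stands still between calls to the robot, and variables do not carry over. Pictures are saved under pics/ and viewed, at most 10 in all, crops included, and the job is handed in when it is done.

Besides the shell and the picture viewer there is one more tool, called after "Call:" in YAML: its name, and indented under it one key for each argument. step_arm: Moves the arm, as the interface text tells. Its arguments: {"type":"object","properties":{"increments":{"type":"array"},"squeeze":{"type":"number"}},"required":["increments"]}

```bash
mkdir -p pics; ls; python3 - <<'E'
from rig import ctrl
import cv2,numpy as np
for n in("top","scene"):
    c=ctrl.capture(n);cv2.imwrite(f"pics/{n}0.png",c["img"][:,:,::-1]);print(n,c["fx"],c["cx"],c["cy"],np.round(c["extrinsics"],3).tolist())
print(ctrl.sense())
E
```

```text
pics
top 585.3238992908081 311.5202493732067 242.4023426614477 [[0.017, -0.992, 0.126, 402.548], [-1.0, -0.014, 0.024, -22.976], [-0.022, -0.126, -0.992, 999.414], [0.0, 0.0, 0.0, 1.0]]
scene 520.3592536215781 320.20696908774136 240.1074441672461 [[-0.585, 0.629, -0.512, 947.499], [0.811, 0.461, -0.36, 318.867], [0.01, -0.626, -0.78, 720.355], [0.0, 0.0, 0.0, 1.0]]
{'time_s': 0.1, 'joints': array([ 1.03262151e+00,  3.13384974e-01,  1.49834922e+00,  3.74877232e-05,
        1.33100535e+00, -2.23385466e-01]), 'dq': array([-7.20439854e-05, -8.09554803e-04, -4.21189564e-03,  1.97909509e-03,
       -1.17291849e-03,  7.09974614e-04]), 'tau': array([ 2.82132984e-03, -4.12898040e+01, -2.60141873e+01, -1.90088249e-04,
        3.01519911e-03,  4.49265610e-05]), 'eef_pos': array([162.42554374, 499.00589676, 230.801423  ]), 'ee_rot': array([-2.30018663e-04,  1.56750002e-01,  9.87638146e-01, -5.25605494e-04]), 'force': array([ 0.39786449,  0.10062637, -0.44288685]), 'wrist_torque': array([-0.05325137,  0.01748695, -0.00530608]), 'grip_force': 0.0, 'grip_width': 1.002449505115869}
```

View pics/top0.png

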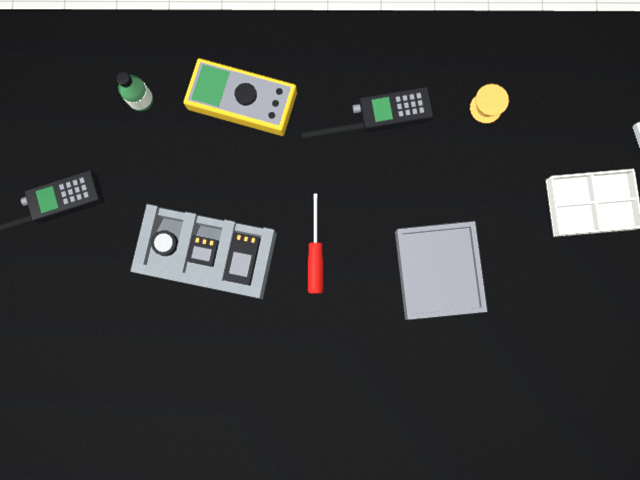

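View pics/scene0.png

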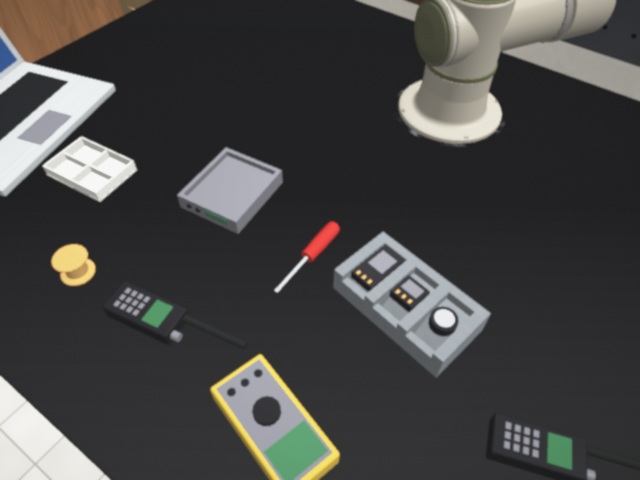

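The top view shows the block around (204,250), with the long pack at (241,257) in its right-hand pocket and the notch side up. The analyser is at (441,270). I'll enlarge both to get corners.

```bash
python3 - <<'E'
import cv2,numpy as np
i=cv2.imread("pics/top0.png")
a=cv2.resize(i[190:310,120:280],None,fx=5,fy=5,interpolation=cv2.INTER_CUBIC)
cv2.imwrite("pics/a.png",a)
b=cv2.resize(i[210:330,380:500],None,fx=5,fy=5,interpolation=cv2.INTER_CUBIC)
cv2.imwrite("pics/b.png",b)
E
```

```text
(no output)
```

View pics/a.png

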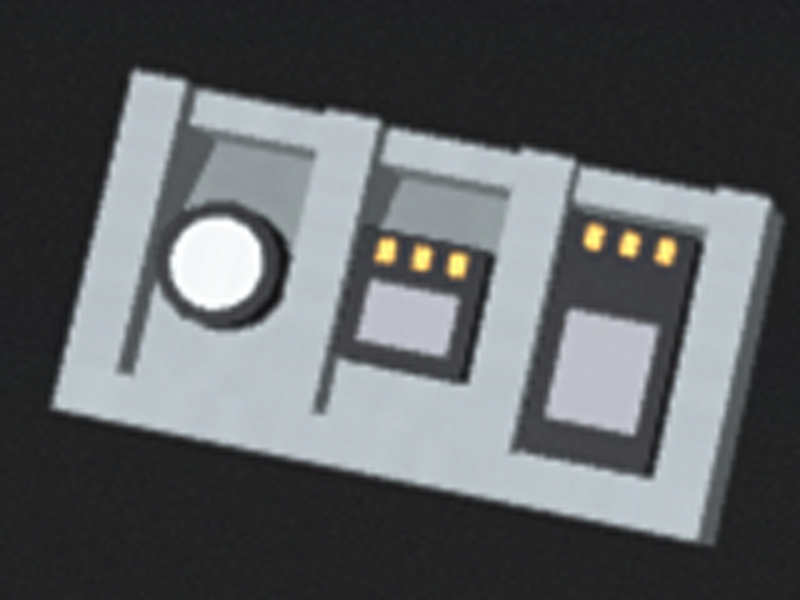

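View pics/b.png

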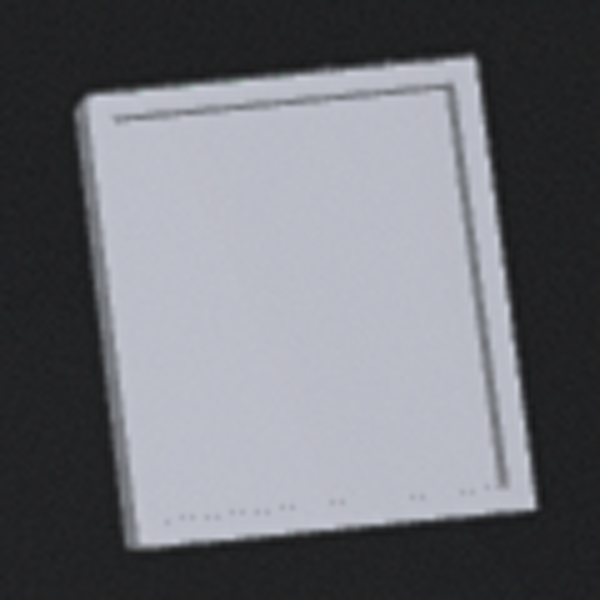

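The crops show the block's top corners at crop-a (132,68), (775,197), (697,543) and (52,408). The long pack sits at the right with its contacts toward the notch. The rim corners are at crop-b (88,95), (478,56), (537,510) and (135,548).

```bash
cat > h.py <<'E'
import numpy as np
from scipy.spatial.transform import Rotation as R
def ray(c,uv,z):
    E=c["extrinsics"];d=E[:3,:3]@np.array([(uv[0]-c["cx"])/c["fx"],(uv[1]-c["cy"])/c["fy"],1]);o=E[:3,3]
    return o+d*(z-o[2])/d[2]
def fit(P,M): # 2D rigid fit of model M to points P
    P=np.array(P)[:,:2];M=np.array(M,float);p=P.mean(0);m=M.mean(0)
    a=(P-p)@[1,1j];b=(M-m)@[1,1j];th=np.angle((np.conj(b)*a).sum())
    C,S=np.cos(th),np.sin(th);Rm=np.array([[C,-S],[S,C]])
    return p-Rm@m,th,np.round(P-(M-m)@Rm.T-p,1)
def delta(s,p,Rt): # shift cm / rotvec deg from tool pose s to world pose p,Rt
    w=s["ee_rot"];R0=R.from_quat([w[1],w[2],w[3],w[0]])
    return np.round(R0.inv().apply(np.array(p)-s["eef_pos"])/10,2),np.round((R0.inv()*Rt).as_rotvec(degrees=True),1)
def down(yaw): # tool pointing down; tool y axis along heading yaw
    y=np.array([np.cos(yaw),np.sin(yaw),0]);z=np.array([0,0,-1.]);x=np.cross(y,z)
    return R.from_matrix(np.column_stack([x,y,z]))
E
python3 - <<'E'
from rig import ctrl
from h import *
c=ctrl.capture("top")
A=lambda u,v:(120+(u-2)/5,190+(v-2)/5); B=lambda u,v:(380+(u-2)/5,210+(v-2)/5)
q=[(132,68),(775,197),(697,543),(52,408)]
print("block",fit([ray(c,A(*k),52) for k in q],[(57,108),(57,-108),(-57,-108),(-57,108)]))
q=[(572,205),(705,232),(652,476),(515,450)]
print("pack",fit([ray(c,A(*k),52) for k in q],[(40,22),(40,-22),(-40,-22),(-40,22)]))
q=[(88,95),(478,56),(537,510),(135,548)]
print("bay",fit([ray(c,B(*k),32) for k in q],[(75,65),(75,-65),(-75,-65),(-75,65)]))
E
```

```text
block (array([507.40544523, 178.79103228]), np.float64(-0.18683694323908068), array([[ 0.7,  1. ],
       [ 0.5, -1.2],
       [-0.8,  0. ],
       [-0.5,  0.2]]))
pack (array([495.98241848, 113.25951944]), np.float64(-0.1870485519822066), array([[ 1. ,  0.1],
       [ 0.8, -0.7],
       [-0.7, -0.5],
       [-1.1,  1.1]]))
bay (array([ 483.00654603, -214.49262555]), np.float64(0.108278253829838), array([[-0.2, -0.1],
       [ 0.7, -0.3],
       [-0. , -0.5],
       [-0.5,  1. ]]))
```

```bash
python3 - <<'E'
from rig import ctrl
from h import *
print(delta(ctrl.sense(),[525,108,90],down(np.pi/2-.187)))
E
```

```text
(array([-46.58, -25.94,  14.1 ]), array([-0.1, -0. , -7.3]))
```

Call:
step_arm:
  increments:
    - [[-5.8,-3.2,0],[0,0,-1],0]
    - [[-11.6,-6.5,0],[0,0,-3],0]
    - [[-17.5,-9.7,1],[0,0,-4],0]
    - [[-23.3,-13,2],[0,0,-5],0]
    - [[-29,-16,4],[0,0,-6],0]
    - [[-35,-19.5,6],[0,0,-7],0]
    - [[-41,-22.7,8],[0,0,-7.3],0]
    - [[-46.6,-25.9,10],[0,0,-7.3],0]
  squeeze: 80

```text
time_s: 1.15
eef_pos: [496.7, 139.4, 144.1]
ee_rot: [0.0, 0.094, 0.996, 0.0]
force: [0.8, 1.2, 0.5]
grip_width: -0.001
grip_force: 0.0
```

Call:
step_arm:
  increments:
    - [[0,0,0],[0,0,0],0]
    - [[0,0,0],[0,0,0],0]

```text
time_s: 1.4
eef_pos: [495.1, 141.4, 144.6]
ee_rot: [-0.0, 0.094, 0.996, 0.0]
force: [-0.7, -0.3, 0.8]
grip_width: 0.004
grip_force: 0.0
```

```bash
python3 - <<'E'
from rig import ctrl
from h import *
import cv2
s=ctrl.sense();print(s["time_s"],s["eef_pos"],s["grip_width"],s["force"])
print(delta(s,[525,108,56],down(np.pi/2-.187)))
a=ctrl.capture("top")["img"][190:310,120:280,::-1];b=ctrl.capture("scene")["img"][160:400,280:540,::-1]
cv2.imwrite("pics/c.png",np.hstack([cv2.resize(a,(400,300)),cv2.resize(b,(390,300))]))
E
```

```text
1.4 [495.14654883 141.4202189  144.60773198] 0.0039778611709640485 [-0.7324458  -0.31715667  0.82718222]
(array([-3.56, -2.73,  8.86]), array([ 0., -0., -0.]))
```

View pics/c.png

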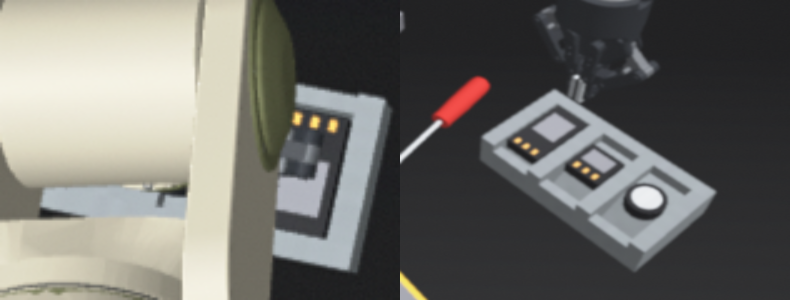

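The picture shows the shut fingers above the long pack near its contacts, about 45 mm short of the press point. I'll shift across, then descend.

Call:
step_arm:
  increments:
    - [[-3.5,-2.7,2],[0,0,0],0]
    - [[-3.5,-2.7,5],[0,0,0],0]
    - [[-3.5,-2.7,8],[0,0,0],0]
    - [[-3.5,-2.7,8],[0,0,0],0]

```text
time_s: 2.0
eef_pos: [523.5, 109.0, 63.7]
ee_rot: [-0.002, 0.093, 0.996, -0.0]
force: [0.1, 0.5, 1.2]
grip_width: 0.003
grip_force: 0.0
```

Call:
step_arm:
  increments:
    - [[-0.2,0,0.5],[0,0,0],0]
    - [[-0.2,0,1.0],[0,0,0],0]
    - [[-0.2,0,1.2],[0,0,0],0]
    - [[-0.2,0,1.4],[0,0,0],0]
    - [[-0.2,0,1.6],[0,0,0],0]
    - [[-0.2,0,1.8],[0,0,0],0]
    - [[-0.2,0,1.9],[0,0,0],0]
    - [[-0.2,0,1.9],[0,0,0],0]

```text
time_s: 3.0
eef_pos: [526.8, 107.7, 45.6]
ee_rot: [-0.0, 0.094, 0.996, 0.0]
force: [-0.3, -0.2, 0.5]
grip_width: -0.001
grip_force: 0.0
```

```bash
python3 - <<'E'
from rig import ctrl
from h import *
import cv2
b=ctrl.capture("scene")["img"][200:380,300:540,::-1]
cv2.imwrite("pics/d.png",cv2.resize(b,(800,600)))
E
```

```text
(no output)
```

View pics/d.png

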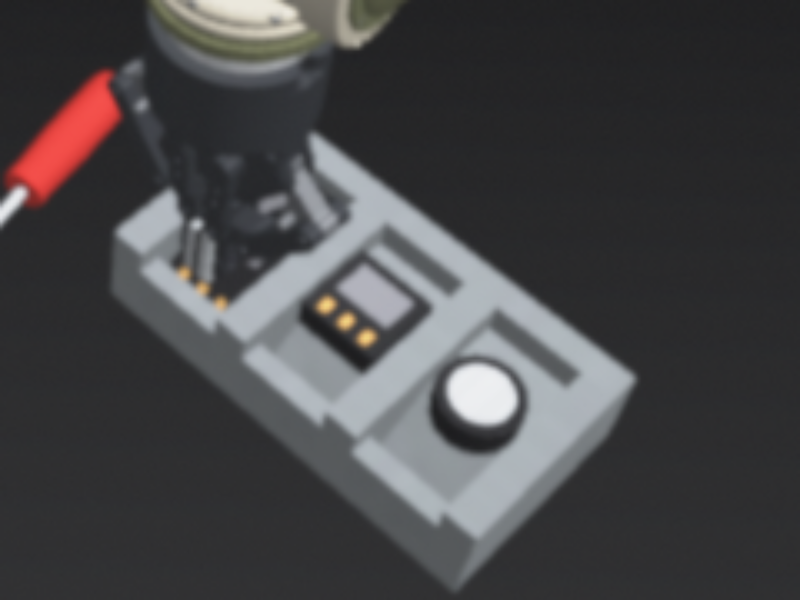

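The fingertips are inside the pocket and the contacts (200,290) have sunk behind the notch, so the pack has tipped. Next I'll retract, open partly and move over the raised end.

Call:
step_arm:
  increments:
    - [[0,0,-2],[0,0,0],0]
    - [[0,0,-5],[0,0,0],0]
    - [[0,0,-7],[0,0,0],30]
    - [[4.7,0,-7],[0,0,0],68]
    - [[4.7,0,-7],[0,0,0],68]
    - [[4.7,0,-7],[0,0,0],68]
    - [[4.7,0,-7],[0,0,0],68]

```text
time_s: 3.92
eef_pos: [481.5, 116.3, 115.7]
ee_rot: [0.0, 0.094, 0.996, -0.0]
force: [-0.3, -0.2, -0.6]
grip_width: 0.679
grip_force: 0.0
```

```bash
python3 - <<'E'
from rig import ctrl
from h import *
import cv2
s=ctrl.sense();print(s["eef_pos"],s["grip_width"],delta(s,[480.6,116.5,60],down(np.pi/2-.187)))
a=ctrl.capture("top")["img"][190:310,180:300,::-1];b=ctrl.capture("scene")["img"][160:360,300:500,::-1]
cv2.imwrite("pics/e.png",np.hstack([cv2.resize(a,(400,400)),cv2.resize(b,(400,400))]))
E
```

```text
[481.45736748 116.2617704  115.69759888] 0.6788864115753189 (array([0.09, 0.01, 5.57]), array([ 0.,  0., -0.]))
```

View pics/e.png

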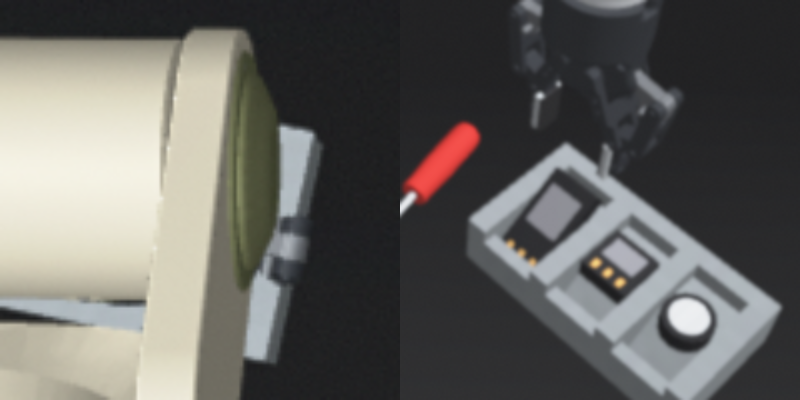

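The long pack is tipped: its raised end is at about (575,175) and its contacts are low at (520,250). The open fingers straddle it, and the short pack hasn't moved. I'll descend until the fingers touch the block walls.

Call:
step_arm:
  increments:
    - [[0.1,0,2.5],[0,0,0],68]
    - [[0.1,0,5],[0,0,0],68]
    - [[0.1,0,5.6],[0,0,0],68]
    - [[0.1,0,5.8],[0,0,0],68]
    - [[0.1,0,5.9],[0,0,0],68]
    - [[0.1,0,5.9],[0,0,0],68]

```text
time_s: 4.78
eef_pos: [480.1, 116.7, 57.2]
ee_rot: [0.001, 0.094, 0.996, 0.0]
force: [0.2, -0.7, 0.3]
grip_width: 0.682
grip_force: 0.0
```

Call:
step_arm:
  increments:
    - [[0,0,0.1],[0,0,0],68]
    - [[0,0,0.2],[0,0,0],68]
    - [[0,0,0.2],[0,0,0],68]

```text
time_s: 5.15
eef_pos: [479.7, 116.7, 54.7]
ee_rot: [-0.0, 0.094, 0.996, -0.0]
force: [1.2, 0.2, 0.7]
grip_width: 0.677
grip_force: 0.0
```

Call:
step_arm:
  increments:
    - [[0,0,0.1],[0,0,0],68]
    - [[0,0,0.2],[0,0,0],68]
    - [[0,0,0.2],[0,0,0],68]

```text
time_s: 5.52
eef_pos: [479.7, 116.6, 52.6]
ee_rot: [-0.0, 0.094, 0.996, -0.0]
force: [-0.3, -0.1, 0.4]
grip_width: 0.679
grip_force: 0.0
```

Call:
step_arm:
  increments:
    - [[0,0,0.1],[0,0,0],68]
    - [[0,0,0.2],[0,0,0],68]
    - [[0,0,0.2],[0,0,0],68]

```text
time_s: 5.9
eef_pos: [479.6, 116.7, 50.6]
ee_rot: [-0.0, 0.094, 0.996, -0.0]
force: [-0.7, 0.2, -0.4]
grip_width: 0.681
grip_force: 0.0
```

Call:
step_arm:
  increments:
    - [[0,0,0.1],[0,0,0],62]
    - [[0,0,0.2],[0,0,0],62]
    - [[0,0,0.2],[0,0,0],62]

```text
time_s: 6.28
eef_pos: [479.7, 116.6, 48.6]
ee_rot: [-0.0, 0.094, 0.996, -0.0]
force: [0.1, 0.4, 0.3]
grip_width: 0.62
grip_force: 0.0
```

Call:
step_arm:
  increments:
    - [[0,0,-0.2],[0,0,0],56]
    - [[0,0,-0.2],[0,0,0],45]
    - [[0,0,-0.2],[0,0,0],40]
    - [[0,0,-0.2],[0,0,0],40]
    - [[0,0,-0.2],[0,0,0],40]
  squeeze: 80

```text
time_s: 6.9
eef_pos: [479.9, 116.7, 51.4]
ee_rot: [0.0, 0.094, 0.996, 0.0]
force: [-2.6, -0.6, 6.7]
grip_width: 0.491
grip_force: 80.2
```

Call:
step_arm:
  increments:
    - [[0,0,-0.4],[0,0,0],40]
    - [[0,0,-1],[0,0,0],40]
    - [[0,0,-2],[0,0,0],40]
    - [[0,0,-3.5],[0,0,0],40]
    - [[0,0,-5],[0,0,0],40]
    - [[0,0,-7],[0,0,0],40]
    - [[0,0,-9],[0,0,0],40]
    - [[0,0,-9],[0,0,0],40]

```text
time_s: 7.9
eef_pos: [480.5, 116.7, 142.4]
ee_rot: [0.002, 0.094, 0.996, 0.0]
force: [0.1, -0.1, -0.9]
grip_width: 0.488
grip_force: 81.0
```

```bash
python3 - <<'E'
from rig import ctrl
from h import *
import cv2
b=ctrl.capture("scene")["img"][140:340,300:500,::-1]
cv2.imwrite("pics/f.png",cv2.resize(b,(600,600)))
E
```

```text
(no output)
```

View pics/f.png

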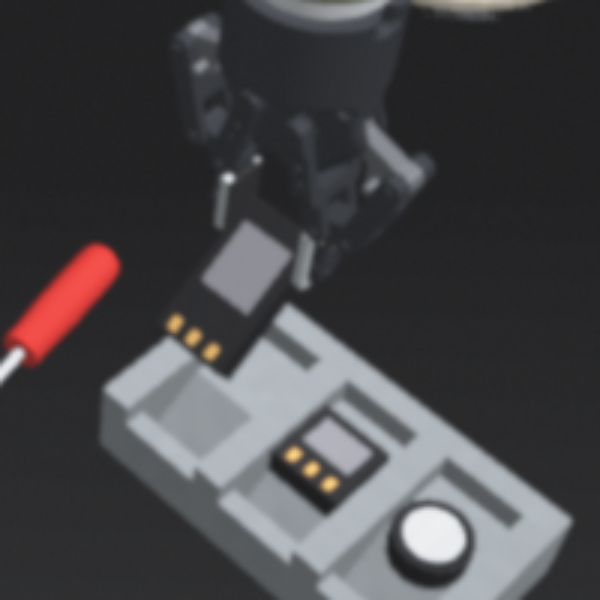

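The pack is held by both pads at its -x end, still tipped and clear of the block. The short pack is in place. Next I'll level it and carry it to the bay.

```bash
python3 - <<'E'
from rig import ctrl
from h import *
s=ctrl.sense()
print(delta(s,[458.6,-217.1,120],down(np.pi/2+.108)*R.from_euler('y',-35,degrees=True)))
E
```

```text
(array([ -4.13, -33.19,   2.12]), array([ -5.2, -34.7, -16.4]))
```

Call:
step_arm:
  increments:
    - [[-0.4,-2,0],[-0.5,-3.5,-1.6],40]
    - [[-0.8,-5,0],[-1.1,-7,-3.3],40]
    - [[-1.2,-9,0],[-1.6,-10.4,-5],40]
    - [[-1.7,-13,0],[-2.1,-14,-6.6],40]
    - [[-2.1,-17,0],[-2.6,-17.4,-8.2],40]
    - [[-2.5,-21,0],[-3.1,-21,-10],40]
    - [[-2.9,-25,0.5],[-3.6,-24.5,-11.5],40]
    - [[-3.3,-28,1],[-4.2,-28,-13],40]

```text
time_s: 8.95
eef_pos: [459.3, -166.0, 130.0]
ee_rot: [0.244, -0.021, 0.969, 0.013]
force: [-0.2, 0.2, -1.5]
grip_width: 0.49
grip_force: 81.2
```

```bash
python3 - <<'E'
from rig import ctrl
from h import *
s=ctrl.sense();print(s["grip_width"])
print(delta(s,[458.6,-217.1,100],down(np.pi/2+.108)*R.from_euler('y',-35,degrees=True)))
E
```

```text
0.4902377062874231
(array([ 1.67, -5.15,  2.42]), array([-1.1, -6.7, -3.4]))
```

Call:
step_arm:
  increments:
    - [[0.5,-2,0.8],[-0.4,-2.2,-1.1],40]
    - [[1.1,-4,1.6],[-0.8,-4.5,-2.3],40]
    - [[1.7,-5.1,2.4],[-1.1,-6.7,-3.4],40]
    - [[1.7,-5.1,2.4],[-1.1,-6.7,-3.4],40]
    - [[1.7,-5.1,2.4],[-1.1,-6.7,-3.4],40]

```text
time_s: 9.57
eef_pos: [493.0, -193.1, 139.1]
ee_rot: [0.26, -0.029, 0.965, 0.009]
force: [-0.6, -0.4, -0.8]
grip_width: 0.494
grip_force: 81.2
```

```bash
python3 - <<'E'
from rig import ctrl
from h import *
import cv2
s=ctrl.sense();print(s["eef_pos"])
print(delta(s,[458.6,-217.1,40],down(np.pi/2+.108)*R.from_euler('y',-35,degrees=True)))
b=ctrl.capture("scene")["img"][80:260,130:330,::-1];a=ctrl.capture("top")["img"][200:340,380:520,::-1]
cv2.imwrite("pics/g.png",np.hstack([cv2.resize(b,(480,432)),cv2.resize(a,(320,432))]))
E
```

```text
[ 492.98929517 -193.1390807   139.1318817 ]
(array([ 8.07, -2.2 ,  6.77]), array([-1.4, -4.9, -2.3]))
```

View pics/g.png

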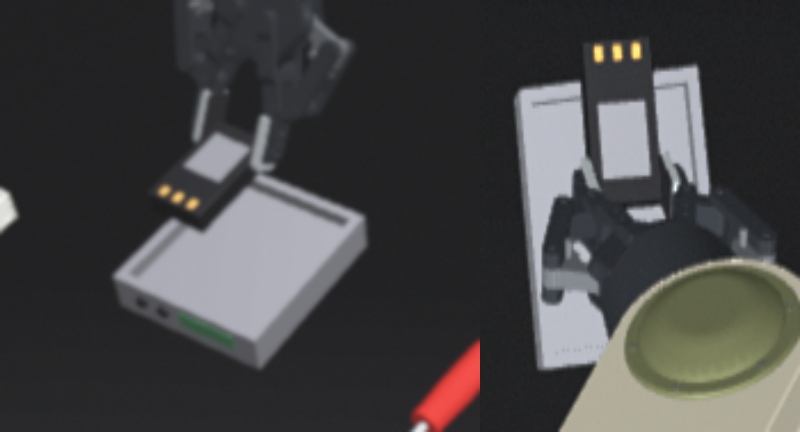

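The pack is gripped, nearly level, above the far half of the analyser. The TCP is short of its target, so I'll check the joints.

```bash
python3 - <<'E'
from rig import ctrl
from h import *
s=ctrl.sense();print(np.round(s["joints"],3),s["dq"].round(3))
E
```

```text
[-0.787  0.239  1.969  0.648  0.675 -2.88 ] [-0.006 -0.001 -0.003  0.001 -0.002  0.   ]
```

Joint 6 is at its limit. Any yaw fits in the bay, so I'll lay the pack at a heading of -0.4 rad, which moves joint 6 off the limit.

```bash
python3 - <<'E'
from rig import ctrl
from h import *
s=ctrl.sense()
print(delta(s,[461.3,-213,90],down(np.pi/2-.4)*R.from_euler('y',-35,degrees=True)))
E
```

```text
(array([ 5.31, -1.77,  2.61]), array([14.3, -4.8, 22.2]))
```

Call:
step_arm:
  increments:
    - [[1,-0.4,0],[3,-1,4.5],40]
    - [[2,-0.7,0.5],[6,-2,9],40]
    - [[3.2,-1,1],[9,-3,13.5],40]
    - [[4.3,-1.4,1.7],[12,-4,18],40]
    - [[5.3,-1.8,2.6],[14.3,-4.8,22.2],40]
    - [[5.3,-1.8,2.6],[14.3,-4.8,22.2],40]
    - [[5.3,-1.8,2.6],[14.3,-4.8,22.2],40]
    - [[5.3,-1.8,2.6],[14.3,-4.8,22.2],40]

```text
time_s: 10.68
eef_pos: [461.9, -214.1, 90.9]
ee_rot: [0.296, 0.189, 0.935, -0.06]
force: [-0.0, -0.3, -0.8]
grip_width: 0.495
grip_force: 81.3
```

```bash
python3 - <<'E'
from rig import ctrl
from h import *
s=ctrl.sense();print(np.round(s["joints"],3),s["grip_width"])
for z in(60,30):print(delta(s,[461.3,-213,z],down(np.pi/2-.4)*R.from_euler('y',-35,degrees=True)))
E
```

```text
[-0.774  0.259  2.169  1.012  0.25  -2.88 ] 0.4951475983341963
(array([1.86, 0.09, 2.47]), array([-0. ,  0.1,  0.1]))
(array([3.58, 0.09, 4.93]), array([-0. ,  0.1,  0.1]))
```

Call:
step_arm:
  increments:
    - [[0.6,0,0.8],[0,0,0],40]
    - [[1.2,0,1.6],[0,0,0],40]
    - [[1.9,0.1,2.5],[0,0,0],40]
    - [[1.9,0.1,2.5],[0,0,0],40]

```text
time_s: 11.18
eef_pos: [467.9, -210.6, 71.6]
ee_rot: [0.284, 0.193, 0.937, -0.06]
force: [-0.4, -0.6, -0.8]
grip_width: 0.49
grip_force: 81.3
```

```bash
python3 - <<'E'
from rig import ctrl
from h import *
import cv2
s=ctrl.sense();print(np.round(s["joints"],3),s["grip_width"])
for z in(40,29,27,25):print(delta(s,[461.3,-213,z],down(np.pi/2-.4)*R.from_euler('y',-35,degrees=True)))
b=ctrl.capture("scene")["img"][80:260,130:330,::-1];a=ctrl.capture("top")["img"][200:340,380:520,::-1]
cv2.imwrite("pics/i.png",np.hstack([cv2.resize(b,(480,432)),cv2.resize(a,(320,432))]))
E
```

```text
[-0.746  0.313  2.155  1.032  0.214 -2.88 ] 0.4901813700975729
(array([ 2.18, -0.47,  2.34]), array([-0.4, -1.3, -0.2]))
(array([ 2.79, -0.47,  3.26]), array([-0.4, -1.3, -0.2]))
(array([ 2.9 , -0.47,  3.42]), array([-0.4, -1.3, -0.2]))
(array([ 3.01, -0.47,  3.59]), array([-0.4, -1.3, -0.2]))
```

View pics/i.png

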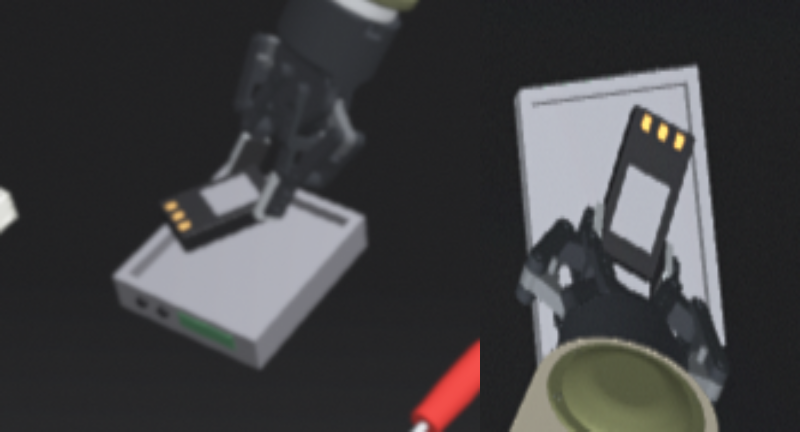

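The pack is level over the bay, but the wrist is near-singular with joint 6 at its limit. I'll use less pitch (25°) and heading -0.55. The pack will then be about 10° nose-down, and it settles flat on release.

```bash
python3 - <<'E'
from rig import ctrl
from h import *
s=ctrl.sense()
print(delta(s,[462.6,-209.4,70],down(np.pi/2-.55)*R.from_euler('y',-25,degrees=True)))
E
```

```text
(array([ 0.57, -0.08, -0.13]), array([3.8, 8.8, 7.3]))
```

Call:
step_arm:
  increments:
    - [[0.2,0,0],[1,2.2,1.8],40]
    - [[0.3,0,0],[2,4.4,3.6],40]
    - [[0.5,-0.1,-0.1],[3,6.6,5.4],40]
    - [[0.6,-0.1,-0.1],[3.8,8.8,7.3],40]
    - [[0.6,-0.1,-0.1],[3.8,8.8,7.3],40]
    - [[0.6,-0.1,-0.1],[3.8,8.8,7.3],40]

```text
time_s: 12.02
eef_pos: [462.2, -209.5, 69.6]
ee_rot: [0.209, 0.265, 0.94, -0.058]
force: [-0.4, 0.5, -0.4]
grip_width: 0.489
grip_force: 81.3
```

```bash
python3 - <<'E'
from rig import ctrl
from h import *
s=ctrl.sense();print(np.round(s["joints"],3))
for z in(45,38):print(delta(s,[462.6,-209.4,z],down(np.pi/2-.55)*R.from_euler('y',-25,degrees=True)))
E
```

```text
[-0.687  0.324  2.064  0.185  0.326 -1.871]
(array([1.02, 0.03, 2.24]), array([0.1, 0. , 0. ]))
(array([1.31, 0.03, 2.88]), array([0.1, 0. , 0. ]))
```

Call:
step_arm:
  increments:
    - [[0.3,0,0.7],[0,0,0],40]
    - [[0.6,0,1.4],[0,0,0],40]
    - [[0.9,0,2],[0,0,0],40]
    - [[1.1,0,2.5],[0,0,0],40]
    - [[1.2,0,2.7],[0,0,0],40]
    - [[1.3,0,2.9],[0,0,0],40]
    - [[1.3,0,2.9],[0,0,0],40]

```text
time_s: 12.9
eef_pos: [462.8, -209.9, 37.9]
ee_rot: [0.208, 0.265, 0.94, -0.058]
force: [0.3, -0.7, -0.7]
grip_width: 0.49
grip_force: 81.3
```

Call:
step_arm:
  increments:
    - [[0.05,0,0.1],[0,0,0],40]
    - [[0.1,0,0.2],[0,0,0],40]
    - [[0.1,0,0.2],[0,0,0],40]

```text
time_s: 13.28
eef_pos: [462.8, -210.0, 35.9]
ee_rot: [0.209, 0.265, 0.939, -0.059]
force: [-1.7, 0.5, 0.5]
grip_width: 0.496
grip_force: 81.5
```

Call:
step_arm:
  increments:
    - [[0.05,0,0.1],[0,0,0],40]
    - [[0.1,0,0.2],[0,0,0],40]
    - [[0.15,0,0.3],[0,0,0],40]
    - [[0.15,0,0.3],[0,0,0],40]
  squeeze: 20

```text
time_s: 13.78
eef_pos: [463.2, -210.1, 33.1]
ee_rot: [0.209, 0.265, 0.939, -0.059]
force: [-2.0, 3.6, 7.9]
grip_width: 0.493
grip_force: 82.7
```

Call:
step_arm:
  increments:
    - [[0.05,0,0.1],[0,0,0],40]
    - [[0.1,0,0.2],[0,0,0],40]
    - [[0.15,0,0.3],[0,0,0],40]
    - [[0.15,0,0.3],[0,0,0],40]

```text
time_s: 14.28
eef_pos: [463.0, -210.1, 29.8]
ee_rot: [0.209, 0.265, 0.939, -0.059]
force: [-5.4, 3.8, 10.9]
grip_width: 0.488
grip_force: 83.3
```

Call:
step_arm:
  increments:
    - [[0.05,0,0.1],[0,0,0],40]
    - [[0.1,0,0.2],[0,0,0],40]
    - [[0.15,0,0.3],[0,0,0],40]
    - [[0.15,0,0.3],[0,0,0],40]
    - [[0.15,0,0.3],[0,0,0],55]
    - [[0.15,0,0.3],[0,0,0],62]
    - [[0.15,0,0.3],[0,0,0],62]

```text
time_s: 15.15
eef_pos: [462.4, -209.7, 25.5]
ee_rot: [0.208, 0.265, 0.94, -0.058]
force: [-0.0, -0.7, 0.0]
grip_width: 0.619
grip_force: 0.0
```

Call:
step_arm:
  increments:
    - [[0,0,-1],[0,0,0],62]
    - [[0,0,-2.5],[0,0,0],62]
    - [[0,0,-5],[0,0,0],62]
    - [[0,0,-8],[0,0,0],62]
    - [[0,0,-12],[0,0,0],62]
    - [[0,0,-16],[0,0,0],62]
    - [[0,0,-19],[0,0,0],62]
    - [[0,0,-20],[0,0,0],62]

```text
time_s: 16.15
eef_pos: [390.1, -165.6, 208.6]
ee_rot: [0.21, 0.265, 0.939, -0.059]
force: [0.0, -0.6, 0.2]
grip_width: 0.622
grip_force: 0.0
```

```bash
python3 - <<'E'
from rig import ctrl
from h import *
import cv2
c=ctrl.capture("scene");i=c["img"][:,:,::-1]
cv2.imwrite("pics/s.png",i)
h=cv2.cvtColor(i,cv2.COLOR_BGR2HSV)
m=cv2.inRange(h,(12,110,120),(32,255,255))
n,_,st,ce=cv2.connectedComponentsWithStats(m)
for k in range(1,n):
    if st[k,4]>4 and 130<ce[k][0]<460 and 120<ce[k][1]<330:print("brass",ce[k].round(1),st[k,4],ray(c,ce[k],38).round(1))
d=(i.max(2)<75).astype(np.uint8);r=np.zeros_like(d);r[150:235,178:284]=d[150:235,178:284]
n,_,st,ce=cv2.connectedComponentsWithStats(r)
for k in range(1,n):
    if st[k,4]>60:print("dark",st[k],ce[k].round(1),ray(c,ce[k],38).round(1))
E
```

```text
brass [205.5 179. ] 12 [ 507.3 -251.7   38. ]
brass [207.6 183.1] 11 [ 512.7 -241.1   38. ]
brass [209.2 187.5] 13 [ 519.4 -231.    38. ]
brass [397.3 291.2] 20 [511.2 161.1  38. ]
brass [403.2 295.9] 19 [513.4 173.   38. ]
brass [409.5 300.9] 21 [515.6 185.4  38. ]
dark [178 150  43  42 939] [192.1 163.8] [ 492.5 -300.5   38. ]
dark [ 178  150  106   85 2677] [243.5 208. ] [ 520.4 -147.5   38. ]
dark [207 168  42  30 463] [225.8 185.1] [ 496.9 -210.7   38. ]
```

```bash
python3 - <<'E'
from rig import ctrl
from h import *
import cv2
out={}
for name,(x0,x1,y0,y1) in {"scene":(178,284,150,235),"top":(396,490,220,322)}.items():
    c=ctrl.capture(name);i=c["img"][:,:,::-1]
    m=cv2.inRange(cv2.cvtColor(i,cv2.COLOR_BGR2HSV),(12,110,120),(32,255,255));ys,xs=np.nonzero(m[y0:y1,x0:x1])
    b=np.array([xs.mean()+x0,ys.mean()+y0]);print(name,"brass",b.round(1),ray(c,b,38).round(1))
    d=(i.max(2)<75).astype(np.uint8);f=cv2.findContours(d,cv2.RETR_CCOMP,cv2.CHAIN_APPROX_NONE)
    for k,h in zip(f[0],f[1][0]):
        M=cv2.moments(k)
        if h[3]>=0 and 40<M["m00"]<900:
            q=np.array([M["m10"],M["m01"]])/M["m00"];
            if x0<q[0]<x1 and y0<q[1]<y1: print("  label?",q.round(1),M["m00"],ray(c,q,38).round(1))
E
```

```text
scene brass [207.5 183.3] [ 513.3 -240.9   38. ]
top brass [458.1 250.5] [ 514.5 -241.    38. ]
  label? [445.  272.5] 505.0 [ 477.9 -219.1   38. ]
```

```bash
python3 -c "
from rig import ctrl
print(ctrl.finish_job())"
```

```text
the job is handed in; nothing more can be done
None
```

I tipped the long pack, lifted it out and laid it contacts-up in the analyser bay, about 11 mm from the centre. The short pack is still in its pocket and the job is handed in. The camera positions fit a flat pack, but I didn't measure its tilt directly and hand-in gave no verdict.

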